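# Set program and timer on the curing-lamp controller

### The job

Set up the curing-lamp controller on the bench: turn its black pointer lever counter-clockwise all the way back to its end stop (the red dot), then count exactly three clicks clockwise from there. Also roll the ribbed timer wheel toward you until its red rib stands straight up on top. Leave the jar, bottle, bowl and plaster model round it undisturbed.

Things in the scene. Friction and masses are not known exactly. Their poses are not given: they have to be found in the camera images.
- console: White controller box, 150 (x) x 250 (y) x 50 mm high, grey flat top panel at 50 mm; fixed. Origin at the centre of its underside; -x side faces the robot (yaw varies), z up. Pointer lever at (36, 60) mm and ribbed timer wheel at (-12, -66) mm; nothing else stands up from the panel but two black cheeks, 6 mm thick, 12 mm high and 50 mm long in x, 1 to 2 mm beside the wheel.
- selector_axis (a point): Point on the vertical turning axis of the pointer lever, at panel height (console x = 36, y = 60, z = 50 mm). Axes as the console.
- selector_tip (a point): Point on the pointer lever 55 mm from its axis, halfway up the bar. The lever is a black hub, 44 mm across and 22 mm high, with a straight bar reaching 64 mm from the axis, 14 mm wide, between 4 and 21 mm above the panel, with a white line along its top. A closed fingertip can push it by the side of the bar; no grasp needed.
- selector (a joint): Lever angle, grows clockwise from above. 0 = end stop at the red dot (bar 75 deg from console -x toward console -y); at 1.309 the bar points along console -x. Six click positions 0.5236 rad (30 deg) apart, 0 to 2.618 (other end stop), with a dot each; starts anywhere but at 0. Past halfway between clicks it snaps to the next and stays; this takes 0.11 N m (2.4 N at 45 mm).
- wheel_axis (a point): Centre of the timer wheel, on its level axis along console y (console x = -12, y = -66, z = 52 mm). Axes as the console. The wheel is 22 mm wide: black core of radius 24 mm with eight straight radial ribs, 45 deg apart, 6 mm thick, reaching to radius 40 mm (top 42 mm above the panel); one rib is red, the others light grey.
- wheel_red (a point): Outer end of the red rib of the timer wheel, 40 mm from the wheel's axis. A rib can be pushed from behind with a closed fingertip, one click a stroke.
- wheel (a joint): Wheel angle, grows as its top rolls toward console -x (the robot). 0 = red rib straight up. Clicks every 0.7854 rad (45 deg), end stops at -2.38 and 2.38. It starts with the red rib one or two clicks on the far side (-0.785, or -1.571: rib level, pointing away from the robot). Past half a click it snaps to the next position and stays; this takes 0.08 N m (2.3 N at a rib).
- salve_jar: Loose jar with blue lid, diameter 60, 52 mm high, origin at its underside. Leave it.
- plaster_model: Loose plaster dental model, 52 x 68 x 32 mm, origin at its underside. Leave it.
- mixing_bowl: Loose green bowl, diameter 117, 74 mm high, origin at its underside. Leave it.
- liquid_bottle: Loose brown bottle with white cap, diameter 52, 115 mm high, origin at its underside. Leave it.

How it is judged:
By the outcome, as a careful person would: the job done as asked, in the order asked, and still so for the second after the job is handed in, with the robot touching nothing.
It also fails if it takes over 64 s, if anything falls off the work surface, if the arm or the gripper's body presses on something with over 40 N, if the wrist force passes 120 N, or if a joint passes its speed limit or range.

### The arm

A 6-joint arm with a two-finger parallel gripper is mounted at the origin on a cart in front of the work surface, level with it; the furniture and walls round the work are solid. World frame = base frame: x ahead of the robot, y to its left, z up, the work surface at z = 0. Lengths are in mm, angles in rad, forces in N, time in s.
With the tool pointing down it reaches from about 350 to 775 mm from the base axis. Payload 7.3 kg.
Tool frame: the origin (TCP) lies at the very end of the fingers, on their centre line; the grasp point (between the pads) lies behind it (bot.grip_point_offset is the z of the grasp point in the tool frame, in mm); z points along the fingers, y is the line along which they close (so a half turn about z gives the same grasp; the last joint's range is limited). The gripper opens to 92 mm and grips with 3 to 60 N. Pads are 19 mm wide; open, the fingers measure 130 mm over their backs; the gripper's body (75 mm by 190 mm) begins 47 mm behind the grasp point.
Start: joints at [1.095, 0.342, 1.524, -0, 1.275, -0.146], TCP at [170.009, 496.731, 226.741] pointing down, gripper open.
Joint ranges: [-2.53, 2.53], [-0.77, 2.02], [0.04, 2.7], [-1, 4.14], [0.28, 2.66], [-3.11, 3.11]. Speed limits (rad/s): [2.57, 2.57, 3.14, 3.14, 3.14, 3.14].

### API

Orientations are given as [roll, pitch, yaw] about the fixed x, y, z axes, in that order (R = Rz(yaw) Ry(pitch) Rx(roll)).
In Python, from plant import bot gives the robot as it stands. The module is installed in compiled form; this text tells all that it offers.
- The arm moves only by the shell command python3 -m crank 'ROWS'. ROWS is JSON, a list that holds one entry, the list of rows, each a list of 5 numbers: the opening, from 0 (shut) to 1 (fully open), then the shift along the tool's x, y, z in cm, then the turn about the tool's z in degrees. In form: [[[claw, x, y, z, turn], ...]]. A call has exactly 10 rows; each row is the pose to reach, as a shift and turn from the pose commanded when the call began, along the tool's axes at that moment; what a row does not reach only later rows make up. A row lasts 1/10 s, in which the tool goes at most 50 mm and 8.59 degrees, less where a joint would pass 70% of its speed; a pose out of reach is approached as far as the arm can. A call with a gripper value outside its range is refused whole. The fingers move at their own pace and stop on an object; the grip force is fixed at half the most. Time passes only in rows, so rows that repeat a pose let the fingers close, or fill a call up. It gives the time, the measured TCP pose, the force, the opening and the grip force at its end, in the units of the state.
- bot.get_obs(): the state, without advancing time (a new reading comes with each control period).
- bot.capture(name): name is "side" or "top" or "wrist"; returns (picture, depth): 384x512x3 uint8, red, green, blue; 384x512 float32, mm along the optical axis (not along the pixel's ray), 0 where there is no reading.
- bot.calibration(name): a dict with "vertical_fov" (degrees; the focal length in pixels is half the picture's height over the tangent of half this angle, whatever the lens; pixels are square), "cx", "cy" (the principal point, pixels), "rvec" (rotation vector, rad) and "tvec" (3), from world to camera coordinates, as OpenCV has them; the wrist camera has in their place "tool_from_camera" (4x4, takes a point from camera to tool coordinates, whose origin is the TCP and whose axes are the flange's). Camera axes: x right, y down, z forward; pixel columns grow to the right and rows downward; lengths in mm; the calibration is good to about 2 mm. A picture is of the moment at which its call begins: read the wrist's pose just before it. calibration takes no time and is no camera call.
- bot.close_job(): hands the job in; it is judged then, once.
The state is a dict: "time": time; "joint_positions": joint angles; "dq": joint speeds; "tau": joint torques, N m; "tool_pos": TCP position; "tcp_rot": TCP orientation; "contact_force": force on the tool from outside, world axes, zero at the start; "moment": the same for the moment, N m; "grip_width": finger opening in mm; "finger_force": force on a finger pad.
Only numpy, scipy, OpenCV 4.12 (cv2) and the standard library are available. Lean on these libraries where they do the work, as an engineer would, in place of code of your own. Each camera call takes 0.05 s, during which the arm holds its last target. There are 200 camera calls.

## Working session

There is one attempt and no reset: what is moved stays moved. The work goes in short steps, Python scripts to look and compute and a shell command to move; the robot and the scene stay as the last step left them, time stands still between calls to the robot, and variables do not carry over. Pictures are saved under pics/ and viewed, at most 10 in all, crops included, and the job is handed in when it is done.

```bash
mkdir -p pics; cat > h.py <<'E'
import numpy as np, cv2
from plant import bot
from scipy.spatial.transform import Rotation as R
def cam(n):
    c=bot.calibration(n); f=192/np.tan(np.radians(c["vertical_fov"])/2)
    return c,f
def snap(n):
    o=bot.get_obs(); im,d=bot.capture(n); c,f=cam(n)
    if n=="wrist":
        T=np.array(c["tool_from_camera"]); A=R.from_euler('xyz',o["tcp_rot"]).as_matrix()
        Rw=A@T[:3,:3]; t=A@T[:3,3]+np.array(o["tool_pos"])
    else:
        Q=R.from_rotvec(np.ravel(c["rvec"])).as_matrix(); Rw=Q.T; t=-Q.T@np.ravel(c["tvec"])
    v,u=np.mgrid[:384,:512]
    P=np.stack([(u-c["cx"])/f*d,(v-c["cy"])/f*d,d],-1)@Rw.T+t
    P[d==0]=np.nan
    return im,d,P,(Rw,t,f,c)
def save(n,im): cv2.imwrite("pics/"+n,im[...,::-1])
E
python3 - <<'E'
from h import *
ims=[]
for n in("top","side"):
    im,d,P,k=snap(n); np.savez("/tmp/"+n,im=im,P=P); print(n,k[1],k[2],[k[3][q] for q in("cx","cy")],k[0].round(3).tolist())
    save(n+".png",cv2.resize(im,(800,600),interpolation=cv2.INTER_CUBIC))
print(bot.get_obs(), bot.grip_point_offset)
E
```

```text
top [ 409.25934661 -118.36330289 1416.69038198] 413.2683451345954 [256.5287940839223, 190.7592212146578] [[0.019, -0.998, 0.061], [-1.0, -0.019, 0.002], [-0.001, -0.061, -0.998]]
side [  566.85622278 -1478.99120995  1026.84248835] 470.7020520429436 [253.82931935987577, 198.316439832474] [[0.999, 0.025, -0.039], [0.046, -0.571, 0.819], [-0.002, -0.82, -0.572]]
{'time': 0.1, 'joint_positions': array([ 1.09496293e+00,  3.42684381e-01,  1.52490305e+00, -8.36580980e-06,
        1.27541768e+00, -1.45990964e-01]), 'dq': array([-0.00189005, -0.00179556, -0.0030547 ,  0.0010155 , -0.00041899,
       -0.00075677]), 'tau': array([ 2.08395744e-03, -4.32007313e+01, -2.44694227e+01,  7.18460698e-02,
        5.26027218e-02, -7.48028037e-05]), 'tool_pos': array([169.85423437, 496.38290901, 226.10463868]), 'tcp_rot': array([-3.14019405e+00, -1.97560253e-04,  2.81175252e+00]), 'contact_force': array([-0.23151741,  0.05872997, -0.11397407]), 'moment': array([ 0.02270111, -0.01801568, -0.06609583]), 'finger_force': 0.0, 'grip_width': 92.19769742520994} -18.8
```

View pics/top.png

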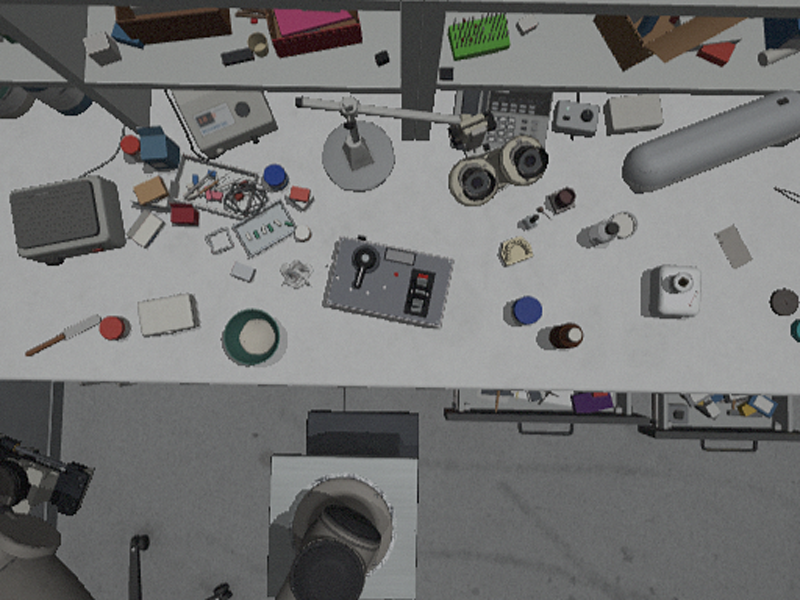

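View pics/side.png

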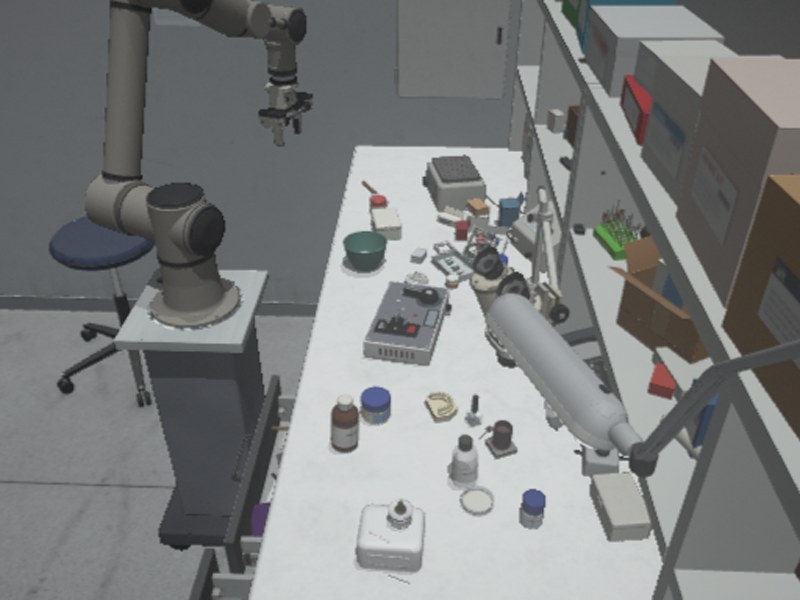

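The console is at about (388,281) in the top view. The lever is at (365,258), pointing down, and the red rib is visible near (422,278). Next I'll enlarge it and fit the panel.

```bash
python3 - <<'E'
from h import *
z=np.load("/tmp/top.npz"); im,P=z["im"],z["P"]
save("crop.png",cv2.resize(im[145:215,200:295],(798,588),interpolation=cv2.INTER_CUBIC))
# panel mask: height 40..58 in console region
w=np.zeros(im.shape[:2],bool); w[145:215,200:295]=1
m=w&(P[...,2]>40)&(P[...,2]<100)
n,l,s,c=cv2.connectedComponentsWithStats(m.astype(np.uint8)); i=1+s[1:,4].argmax(); m=l==i
r=cv2.minAreaRect(P[m][:,:2].astype(np.float32)); print(r, cv2.boxPoints(r), np.median(P[m][:,2]))
for u,v in[(234,165),(270,178)]: print(P[v,u])
E
```

```text
((530.6466674804688, -89.599853515625), (249.71075439453125, 150.254638671875), 79.52224731445312) [[ 434.06662  -198.71115 ]
 [ 581.81586  -226.03552 ]
 [ 627.2267     19.511444]
 [ 479.47748    46.835815]] 49.90783105353432
[574.95373217 -39.6541964   70.61355884]
[ 533.78679213 -158.08580256   77.8025638 ]
```

View pics/crop.png

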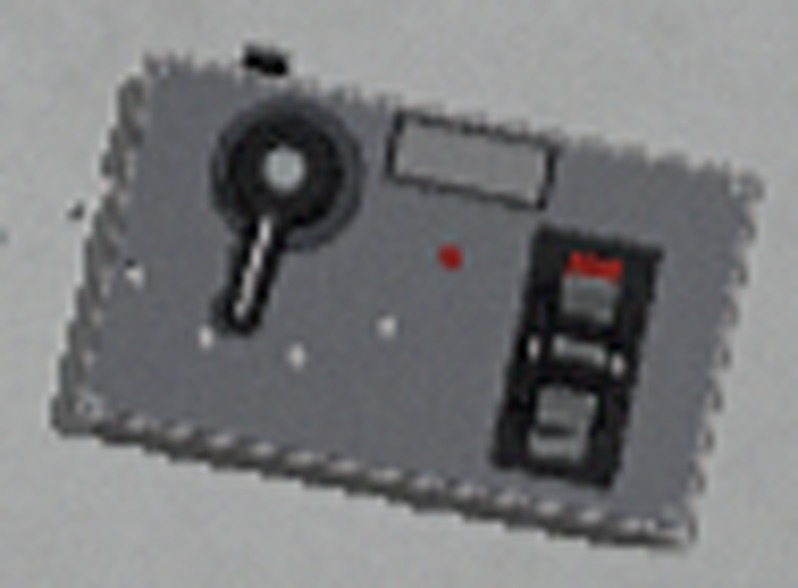

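The panel centre is (530.6, -89.6) with yaw -10.5°. The lever sits near dot 3 (lower left of the hub). The red rib is on the far side, and I'll tell from closer in whether it is one click or two. I'll move above the console, align the tool with its axes and close the gripper.

```bash
python3 -m crank '[[[0,-51.4,-42.2,0,-8.4],[0,-51.4,-42.2,0,-8.4],[0,-51.4,-42.2,0,-8.4],[0,-51.4,-42.2,0,-8.4],[0,-51.4,-42.2,0,-8.4],[0,-51.4,-42.2,0,-8.4],[0,-51.4,-42.2,0,-8.4],[0,-51.4,-42.2,0,-8.4],[0,-51.4,-42.2,0,-8.4],[0,-51.4,-42.2,0,-8.4]]]'
```

```text
time: 1.1
tool_pos: [431.9, 71.9, 226.7]
tcp_rot: [3.141, -0.0, 2.958]
contact_force: [0.7, 0.6, 0.5]
grip_width: 16.6
finger_force: 0.0
```

```bash
python3 -m crank '[[[0,-11,-12.4,0,0],[0,-11,-12.4,0,0],[0,-11,-12.4,0,0],[0,-11,-12.4,0,0],[0,-11,-12.4,0,0],[0,-11,-12.4,0,0],[0,-11,-12.4,0,0],[0,-11,-12.4,0,0],[0,-11,-12.4,0,0],[0,-11,-12.4,0,0]]]'
python3 - <<'E'
from h import *
im,d,P,k=snap("wrist"); save("w1.png",cv2.resize(im,(800,600))); np.savez("/tmp/w1",im=im,P=P)
print(bot.get_obs()["tool_pos"],bot.get_obs()["joint_positions"].round(2),bot.calibration("wrist")["tool_from_camera"])
E
```

```text
time: 2.1
tool_pos: [516.8, -67.4, 227.0]
tcp_rot: [3.141, 0.0, 2.959]
contact_force: [0.4, -0.1, -0.1]
grip_width: 0.5
finger_force: 0.0
[516.86588923 -67.57403563 226.91864219] [-0.28  0.33  1.53  0.    1.27 -1.67] [[-3.17071047e-04 -9.54068556e-01 -2.99588201e-01  8.23458155e+01]
 [ 9.99999864e-01 -1.78390306e-04 -4.90254363e-04 -4.91691558e-01]
 [ 4.14292642e-04 -2.99588315e-01  9.54068483e-01 -1.58613626e+02]
 [ 0.00000000e+00  0.00000000e+00  0.00000000e+00  1.00000000e+00]]
```

View pics/w1.png

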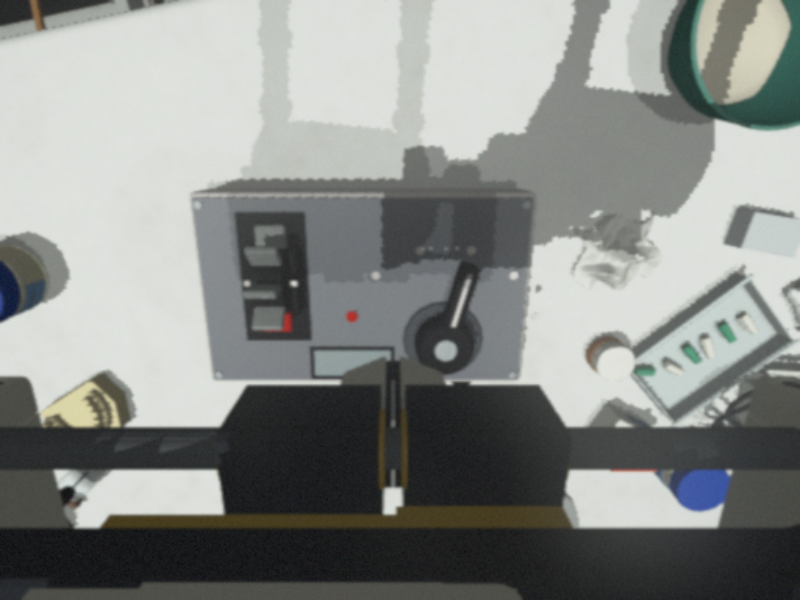

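The wrist view shows the red rib at (287,322), below a grey 45° rib, so it looks level (-1.571). The lever runs from (445,350) to (467,270). I'll check both in numbers.

```bash
cat >> h.py <<'E'
a=np.radians(-10.48); ex=np.array([np.cos(a),np.sin(a)]); ey=np.array([-ex[1],ex[0]]); C=np.array([530.6,-89.6])
def con(P):
    q=P[...,:2]-C; return np.stack([q@ex,q@ey,P[...,2]],-1)
E
python3 - <<'E'
from h import *
for n in("top","w1"):
    z=np.load(f"/tmp/{n}.npz"); im=z["im"].astype(int); Q=con(z["P"])
    ins=(abs(Q[...,0])<72)&(abs(Q[...,1])<122)
    red=ins&(im[...,0]>1.8*im[...,1])&(im[...,0]>80)
    print(n,"red wheel",np.nanmedian(Q[red&(Q[...,1]<-45)],0), "red dot",np.nanmedian(Q[red&(Q[...,1]>-40)],0))
    lv=ins&(Q[...,2]>63)&(Q[...,2]<75)&(Q[...,1]>10)&(Q[...,1]<118)
    q=Q[lv]; print("lever n",len(q), "axis-area top bbox",q.min(0),q.max(0))
    b=q[np.hypot(q[:,0]-36,q[:,1]-60)>27]
    print("bar angle from -x toward +y",np.degrees(np.arctan2(b[:,1]-60,36-b[:,0])).mean(), b.mean(0))
    w=ins&(Q[...,2]>84)&(abs(Q[...,1]+66)<25); print("rib top",Q[w].mean(0),Q[w].min(0),Q[w].max(0))
    s=ins&(Q[...,2]>45)&(Q[...,2]<54); print("panel bbox",np.percentile(Q[s],[.5,99.5],axis=0).round(1).tolist())
E
```

```text
top red wheel [ 24.15611802 -65.71852726  53.99745091] red dot [ 16.39453604 -10.03166693  50.51019351]
lever n 176 axis-area top bbox [-27.22867748  38.68361069  63.25625904] [55.20484585 80.25779867 74.94376493]
bar angle from -x toward +y 4.153864760298936 [-9.03421501 63.2675988  70.70669811]
rib top [-11.1624592  -65.63047281  89.60343761] [-41.01772507 -75.48354905  84.79931207] [ 14.26418716 -55.97973979  93.76789147]
panel bbox [[-71.3, -121.0, 45.1], [71.3, 120.2, 53.9]]
w1 red wheel [ 19.16768635 -59.7581614   55.34096383] red dot [ 15.74744546 -12.22004614  51.50937329]
lever n 1529 axis-area top bbox [-28.46541729  35.94535902  63.00689297] [54.6462747  79.73358715 74.82342502]
bar angle from -x toward +y 9.65007121257743 [-9.75957767 68.0755398  70.70389712]
rib top [-39.21352722 -55.89226554 295.59375652] [-56.0726968  -79.15322031  84.05988118] [ 12.35039421 -41.00474148 328.9132854 ]
panel bbox [[-71.4, -121.0, 47.0], [71.1, 120.1, 53.5]]
```

```bash
cat >> h.py <<'E'
A=np.array([36.,60]); W=np.array([-12.,-66])
def rows(targets):
    """targets: (console xy, z, phi) -> crank shift cm + turn from the present pose"""
    o=bot.get_obs(); Rt=R.from_euler('xyz',o["tcp_rot"]).as_matrix(); p=np.array(o["tool_pos"])
    yaw=o["tcp_rot"][2]; print("tool console",con(p).round(1),"phi",np.degrees((yaw-a-np.pi+np.pi)%(2*np.pi)-np.pi).round(1),"F",o["contact_force"].round(1))
    for xy,z,phi in targets:
        w=np.r_[C+xy[0]*ex+xy[1]*ey,z]; t=-(np.degrees((np.radians(phi)+a+np.pi-yaw+np.pi)%(2*np.pi)-np.pi))
        print((Rt.T@(w-p)/10).round(2),t.round(1))
def pol(phi,s,z,r=45):
    f=np.radians(phi); rh=np.array([-np.cos(f),-np.sin(f)]); th=np.array([np.sin(f),-np.cos(f)])
    return A+r*rh-s*th,z,phi
E
python3 -c "
from h import *
rows([pol(-10,40,130),pol(-10,40,58)])"
```

```text
tool console [-17.5  19.2 226.9] phi 0.0 F [ 0.2  0.3 -0.1]
[-1.62  8.8   9.69] 10.0
[-1.61  8.8  16.89] 10.0
```

```bash
python3 -m crank '[[[0,-1.6,8.8,4,8],[0,-1.6,8.8,8,10],[0,-1.6,8.8,10,10],[0,-1.6,8.8,12,10],[0,-1.6,8.8,14,10],[0,-1.6,8.8,15.5,10],[0,-1.6,8.8,16.3,10],[0,-1.6,8.8,16.9,10],[0,-1.6,8.8,16.9,10],[0,-1.6,8.8,16.9,10]]]'
python3 -c "
from h import *
rows([pol(f,27,58) for f in(-10,0,10,20,30,40,50,60,70,75)])
im,d,P,k=snap('wrist'); save('w2.png',cv2.resize(im,(800,600)))"
```

```text
time: 3.15
tool_pos: [549.2, 15.5, 58.4]
tcp_rot: [3.141, 0.001, 2.784]
contact_force: [-0.7, 0.5, 0.3]
grip_width: 0.1
finger_force: 0.0
tool console [ -0.8 106.7  58.4] phi -10.0 F [-0.7  0.5  0.3]
[ 0.06 -1.26  0.04] -0.0
[ 0.46 -2.08  0.03] -10.0
[ 0.71 -2.96  0.03] -20.0
[ 0.81 -3.87  0.03] -30.0
[ 0.74 -4.78  0.03] -40.0
[ 0.52 -5.67  0.03] -50.0
[ 0.15 -6.51  0.03] -60.0
[-0.36 -7.26  0.03] -70.0
[-1.   -7.92  0.03] -80.0
[-1.36 -8.21  0.03] -85.0
```

View pics/w2.png

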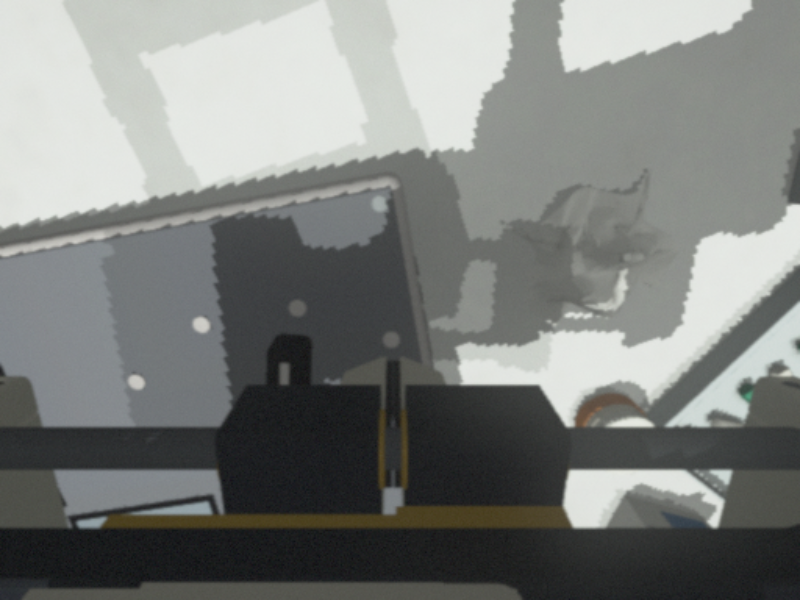

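The bar end is at (290,360), over dot 3's side, and the fingertip stands to its right, clear of it. I'll sweep counter-clockwise.

```bash
python3 -m crank '[[[0,0.05,-1.25,0,0],[0,0.25,-1.65,0,-5],[0,0.45,-2.1,0,-10],[0,0.6,-2.5,0,-15],[0,0.7,-2.95,0,-20],[0,0.8,-3.4,0,-25],[0,0.8,-3.85,0,-30],[0,0.8,-4.35,0,-35],[0,0.75,-4.8,0,-40],[0,0.65,-5.25,0,-45]]]'
python3 -c "
from h import *
rows([pol(f,27,58) for f in(40,45,50,55,60,65,70,75,77)]+[pol(77,24,58)])"
```

```text
time: 4.2
tool_pos: [523.9, -32.1, 58.3]
tcp_rot: [-3.141, 0.0, -2.711]
contact_force: [0.7, 0.9, 0.2]
grip_width: 0.5
finger_force: 0.4
tool console [-17.   55.3  58.3] phi 35.2 F [0.7 0.9 0.2]
[ 0.1  -0.36  0.03] -4.8
[ 0.29 -0.78  0.03] -9.8
[ 0.43 -1.21  0.03] -14.8
[ 0.54 -1.66  0.03] -19.8
[ 0.61 -2.11  0.03] -24.8
[ 0.64 -2.57  0.03] -29.8
[ 0.63 -3.02  0.03] -34.8
[ 0.58 -3.48  0.03] -39.8
[ 0.55 -3.66  0.03] -41.8
[ 0.35 -3.88  0.03] -41.8
```

```bash
python3 -m crank '[[[0,0.1,-0.35,0,-5],[0,0.3,-0.8,0,-10],[0,0.45,-1.2,0,-15],[0,0.55,-1.65,0,-20],[0,0.6,-2.1,0,-25],[0,0.65,-2.55,0,-30],[0,0.65,-3.0,0,-35],[0,0.6,-3.5,0,-40],[0,0.5,-3.75,0,-42],[0,0.5,-3.75,0,-42]]]'
python3 -c "
from h import *
rows([pol(77,21,58)])
im,d,P,k=snap('wrist'); save('w3.png',cv2.resize(im,(800,600)))
im,d,P,k=snap('top'); save('t3.png',cv2.resize(im[145:215,200:295],(798,588),interpolation=cv2.INTER_CUBIC))"
```

```text
time: 5.2
tool_pos: [535.3, -68.5, 58.2]
tcp_rot: [-3.141, 0.0, -1.981]
contact_force: [0.0, -0.2, -0.5]
grip_width: 0.4
finger_force: 0.0
tool console [ 0.8 21.6 58.2] phi 77.0 F [ 0.  -0.2 -0.5]
[-0.04 -0.46  0.02] -0.0
```

View pics/w3.png

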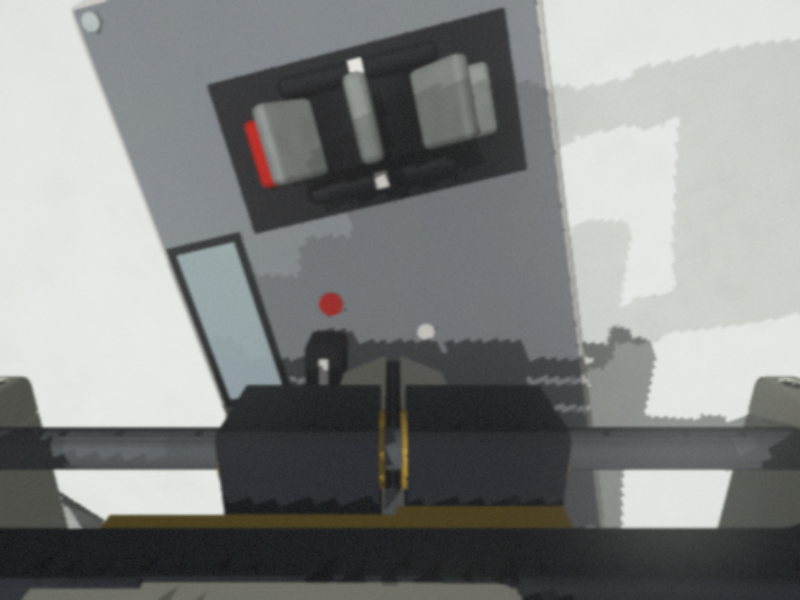

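The bar end at (326,345) now points at the red dot at (331,303). I'll nudge it against the stop to be sure, then lift.

```bash
python3 -m crank '[[[0,0,-0.15,0,0],[0,0,-0.3,0,0],[0,0,-0.3,0,0],[0,0,-0.3,0,0],[0,0,-0.4,0,0],[0,0,-0.4,0,0],[0,0,-0.4,0,0],[0,0,-0.4,0,0],[0,0,-0.4,0,0],[0,0,-0.4,0,0]]]'
python3 -c "
from h import *
rows([pol(77,35,58),pol(77,35,120),pol(73,-42,120),pol(73,-42,58)])"
```

```text
time: 6.3
tool_pos: [537.3, -68.7, 57.5]
tcp_rot: [3.138, -0.001, -1.981]
contact_force: [-7.7, 0.2, 4.8]
grip_width: 0.3
finger_force: 3.7
tool console [ 2.8 21.8 57.5] phi 77.0 F [-7.7  0.2  4.8]
[ 0.03  1.13 -0.05] -0.0
[ 0.03  1.15 -6.25] -0.0
[ 0.31 -6.23 -6.27] 4.0
[ 0.31 -6.25 -0.07] 4.0
```

It's hard against the stop: 8 N and no movement. Before going round to the far side, I'll check that the gripper body has room there.

```bash
python3 -m crank '[[[0,0,0.5,0,0],[0,0,1.4,0,0],[0,0,1.4,-3,0],[0,0,1.4,-6.5,0],[0,0,1.4,-6.5,0],[0,0,1.4,-6.5,0],[0,0,1.4,-6.5,0],[0,0,1.4,-6.5,0],[0,0,1.4,-6.5,0],[0,0,1.4,-6.5,0]]]'
python3 -c "
from h import *
for n in('top','side'):
    P=np.load(f'/tmp/{n}.npz')['P']; m=(P[...,2]>105)&(P[...,2]<500)&(P[...,0]>450)&(P[...,0]<760)&(P[...,1]>-350)&(P[...,1]<120)
    q=P[m]; print(n,len(q)); 
    for lo in range(600,760,20):
        s=q[(q[:,0]>=lo)&(q[:,0]<lo+20)]
        if len(s): print(lo,len(s),s[:,1:].min(0).round(),s[:,1:].max(0).round())
rows([pol(75,-42,120),pol(75,-42,58)])
im,d,P,k=snap('top'); save('t4.png',cv2.resize(im[145:215,200:295],(798,588),interpolation=cv2.INTER_CUBIC))
"
```

```text
time: 7.3
tool_pos: [525.9, -63.5, 122.1]
tcp_rot: [3.141, -0.0, -1.981]
contact_force: [-0.0, 0.1, 0.3]
grip_width: 0.4
finger_force: 0.0
top 1466
640 24 [-261.  231.] [-226.  278.]
660 223 [-283.  233.] [-202.  293.]
680 283 [-347.  230.] [-199.  313.]
700 378 [-349.  122.] [-198.  314.]
720 367 [-350.  127.] [-203.  313.]
740 191 [-350.  176.] [-229.  313.]
side 997
640 37 [-266.  229.] [-217.  279.]
660 221 [-287.  181.] [-215.  304.]
680 324 [-344.  117.] [-220.  315.]
700 232 [-343.  116.] [-229.  314.]
720 146 [-350.  109.] [-219.  313.]
740 37 [-350.  266.] [-325.  315.]
tool console [ -9.4  24.8 122.1] phi 77.0 F [-0.   0.1  0.3]
[ 0.19 -7.67  0.2 ] 2.0
[ 0.19 -7.68  6.4 ] 2.0
```

There's room: the nearest tall thing is the binocular at about (660,-202), over 35 mm from the body. I'll cross over and come down on the other side of the bar.

```bash
python3 -m crank '[[[0,0.1,-3.5,0,2],[0,0.15,-6.8,0,2],[0,0.15,-6.8,0,2],[0,0.15,-6.8,2,2],[0,0.15,-6.8,4,2],[0,0.15,-6.8,5.5,2],[0,0.15,-6.8,6.3,2],[0,0.15,-6.8,6.3,2],[0,0.15,-6.8,6.3,2],[0,0.15,-6.8,6.3,2]]]'
python3 -c "
from h import *
rows([pol(f,-25,58) for f in(75,70,65,60,55,50,45,40,35,30)])"
```

```text
time: 8.35
tool_pos: [588.4, -92.2, 60.7]
tcp_rot: [-3.14, 0.0, -2.016]
contact_force: [0.1, 0.6, 0.3]
grip_width: 0.2
finger_force: 0.0
tool console [57.3  8.  60.7] phi 75.0 F [0.1 0.6 0.3]
[0.03 0.9  0.27] -0.0
[0.23 1.3  0.27] 5.0
[0.39 1.72 0.27] 10.0
[0.52 2.15 0.26] 15.0
[0.61 2.59 0.26] 20.0
[0.66 3.04 0.26] 25.0
[0.68 3.49 0.26] 30.0
[0.65 3.93 0.26] 35.0
[0.58 4.38 0.26] 40.0
[0.48 4.82 0.26] 45.0
```

View pics/t4.png

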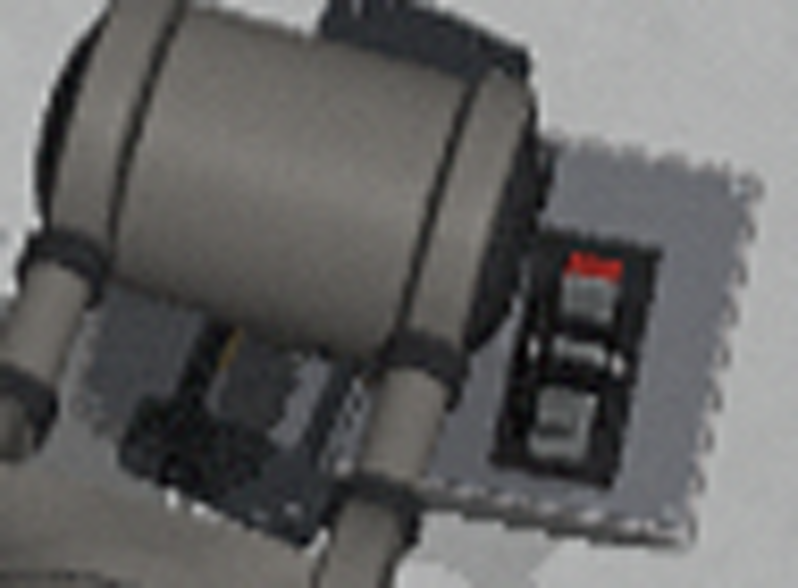

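The arm hides the lever in the top view, and the wheel is untouched. I'll sweep clockwise.

```bash
python3 -m crank '[[[0,0.05,0.9,0.2,0],[0,0.25,1.3,0.2,5],[0,0.4,1.7,0.2,10],[0,0.5,2.15,0.2,15],[0,0.6,2.6,0.2,20],[0,0.65,3.05,0.2,25],[0,0.7,3.5,0.2,30],[0,0.65,3.95,0.2,35],[0,0.6,4.4,0.2,40],[0,0.5,4.8,0.2,45]]]'
python3 -c "
from h import *
rows([pol(f,-25,58) for f in(25,20,15,10,5,0,-5,-8,-10,-12)])"
```

```text
time: 9.35
tool_pos: [542.2, -75.9, 58.4]
tcp_rot: [-3.141, 0.001, -2.805]
contact_force: [0.3, -0.1, 0.6]
grip_width: 0.3
finger_force: 0.5
tool console [ 8.9 15.6 58.4] phi 29.8 F [ 0.3 -0.1  0.6]
[0.14 0.39 0.04] 4.8
[0.31 0.81 0.04] 9.8
[0.44 1.24 0.04] 14.8
[0.53 1.68 0.04] 19.8
[0.58 2.12 0.04] 24.8
[0.6  2.57 0.04] 29.8
[0.57 3.02 0.04] 34.8
[0.54 3.29 0.04] 37.8
[0.51 3.47 0.04] 39.8
[0.47 3.64 0.04] 41.8
```

```bash
python3 -m crank '[[[0,0.15,0.4,0,5],[0,0.3,0.8,0,10],[0,0.45,1.25,0,15],[0,0.55,1.7,0,20],[0,0.6,2.1,0,25],[0,0.6,2.55,0,30],[0,0.55,3.0,0,35],[0,0.55,3.3,0,38],[0,0.55,3.3,0,38],[0,0.55,3.3,0,38]]]'
python3 - <<'E'
from h import *
im,d,P,k=snap('wrist'); save('w5.png',cv2.resize(im,(800,600)))
rows([pol(-8,-37,58),((4,-66),140,0),((4,-66),83,0)])
E
```

```text
time: 10.35
tool_pos: [526.0, -46.5, 58.0]
tcp_rot: [3.142, 0.0, 2.821]
contact_force: [0.0, 0.1, -0.4]
grip_width: 0.5
finger_force: 0.0
tool console [-12.3  41.4  57.9] phi -7.9 F [ 0.   0.7 -0.1]
[-0.02 -1.19 -0.01] 0.1
[ -3.1  -10.41  -8.21] -7.9
[ -3.1  -10.41  -2.51] -7.9
```

View pics/w5.png

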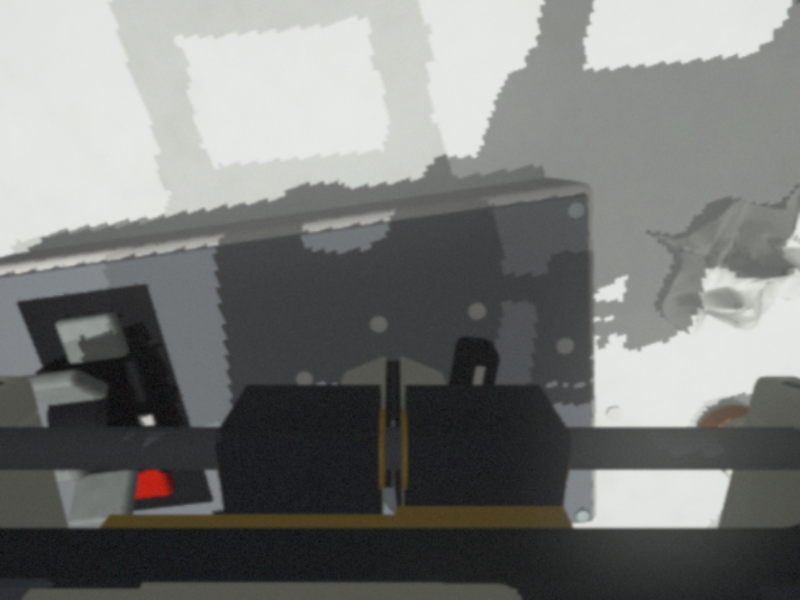

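The bar tip at (475,345) points at the third white dot (477,311), with dots 1, 2 and 4 at (303,378), (378,323) and (565,345). The lever is done. Next I'll back off, lift and go over the wheel.

```bash
python3 -m crank '[[[0,0,-0.6,0,0],[0,0,-1.2,0,0],[0,0,-1.2,-3,0],[0,0,-1.2,-6,0],[0,0,-1.2,-8.2,0],[0,-1.5,-5,-8.2,-4],[0,-3.1,-10.4,-8.2,-8],[0,-3.1,-10.4,-8.2,-8],[0,-3.1,-10.4,-8.2,-8],[0,-3.1,-10.4,-8.2,-8]]]'
python3 - <<'E'
from h import *
rows([((3,-66),z,0) for z in(140,85)]+[((-25,-66),85,0)])
E
```

```text
time: 11.4
tool_pos: [522.2, -154.6, 139.4]
tcp_rot: [3.141, -0.001, 2.957]
contact_force: [-0.4, -0.5, -0.5]
grip_width: 0.1
finger_force: 0.0
tool console [  3.5 -65.4 139.4] phi -0.1 F [-0.4 -0.5 -0.5]
[ 0.05 -0.06 -0.06] -0.1
[ 0.05 -0.06  5.44] -0.1
[ 2.85 -0.06  5.44] -0.1
```

```bash
python3 -m crank '[[[0,0,0,3,0],[0,0,0,5,0],[0,0,0,5.4,0],[0,0,0,5.4,0],[0,0.6,0,5.4,0],[0,1.2,0,5.4,0],[0,1.8,0,5.4,0],[0,2.3,0,5.4,0],[0,2.8,0,5.4,0],[0,2.8,0,5.4,0]]]'
python3 - <<'E'
from h import *
rows([((-25,-66),85,0)])
im,d,P,k=snap('wrist'); save('w6.png',cv2.resize(im,(800,600)))
E
```

```text
time: 12.4
tool_pos: [493.8, -149.7, 85.8]
tcp_rot: [3.141, -0.002, 2.958]
contact_force: [-3.0, 1.0, 0.2]
grip_width: 0.7
finger_force: 0.9
tool console [-25.3 -65.8  85.8] phi -0.0 F [-3.   1.   0.2]
[-0.03 -0.02  0.08] -0.0
```

View pics/w6.png

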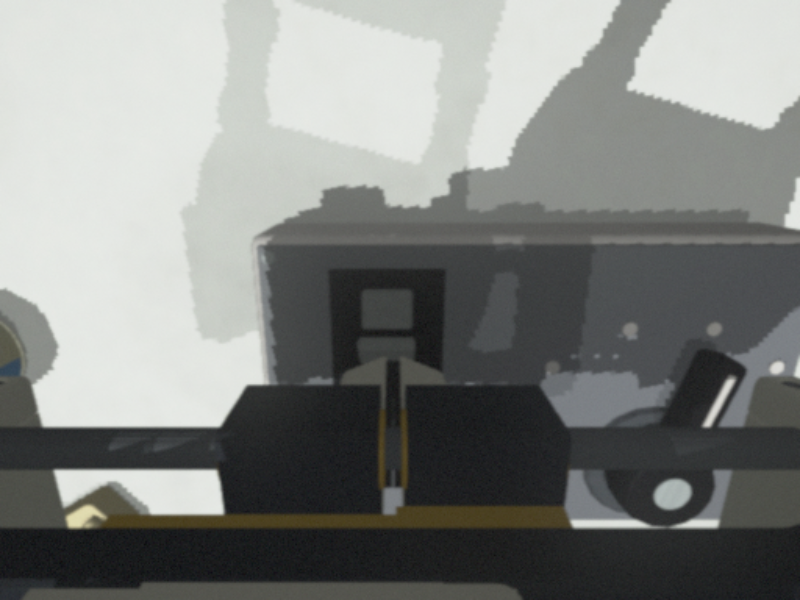

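The finger sits between ribs. The 3 N push from behind means the wheel has snapped and the following rib is touching the finger's back. I'll ease on 3 mm, lift and look.

```bash
python3 -m crank '[[[0,0.3,0,0,0],[0,0.3,0,0,0],[0,0.3,0,-2,0],[0,0.3,0,-5.5,0],[0,0,0,-7,0],[0,2,0,-10,0],[0,2,0,-10,0],[0,2,0,-10,0],[0,2,0,-10,0],[0,2,0,-10,0]]]'
python3 - <<'E'
from h import *
rows([((3,-66),z,0) for z in(140,85)]+[((-27,-66),85,0)])
im,d,P,k=snap('wrist'); save('w7.png',cv2.resize(im,(800,600)))
Q=con(P); i=im.astype(int); m=(i[...,0]>1.8*i[...,1])&(i[...,0]>60)&(Q[...,1]<-45)&(Q[...,1]>-90)&(abs(Q[...,0])<70); print(m.sum(),Q[m].mean(0),Q[m].min(0),Q[m].max(0))
E
```

```text
time: 13.45
tool_pos: [475.2, -146.2, 184.6]
tcp_rot: [3.141, -0.002, 2.958]
contact_force: [-1.0, 0.6, -0.3]
grip_width: 0.3
finger_force: 0.0
tool console [-44.1 -65.7 184.6] phi -0.0 F [-1.   0.6 -0.3]
[-4.72 -0.03  4.45] -0.0
[-4.73 -0.03  9.95] -0.0
[-1.73 -0.03  9.96] -0.0<stdin>:4: RuntimeWarning: Mean of empty slice.
  ret = um.true_divide(
Traceback (most recent call last):
ValueError: zero-size array to reduction operation minimum which has no identity
```

View pics/w7.png

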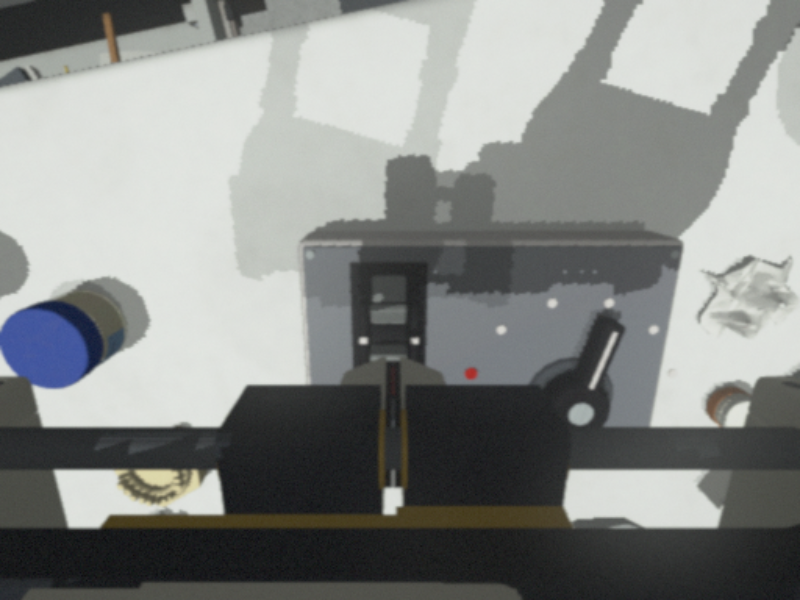

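The lever is still at dot 3 (609,303), but the finger hides the far side of the wheel. I'll locate the red rib numerically from the other cameras.

```bash
cat >> h.py <<'E'
def wheel():
    for n in('side','top','wrist'):
        im,d,P,k=snap(n); Q=con(P); i=im.astype(int)
        g=(abs(Q[...,0]+12)<50)&(abs(Q[...,1]+66)<16)&(Q[...,2]>48)&(Q[...,2]<97)
        m=g&(i[...,0]>1.8*i[...,1])&(i[...,0]>50); q=Q[m]
        print(n,m.sum(),g.sum(), (np.median(q,0).round(1),np.percentile(q,5,axis=0).round(1),np.percentile(q,95,axis=0).round(1)) if len(q) else '')
        t=Q[g&(Q[...,2]>86)]; 
        if len(t): print('  top rib x',np.median(t[:,0]).round(1),len(t))
E
python3 - <<'E'
from h import *
wheel()
E
```

```text
side 5 185 (array([ 11.1, -68.6,  81.7]), array([  8.4, -78.2,  80. ]), array([ 11.8, -67.3,  85.8]))
  top rib x -14.9 12
top 0 0 
wrist 0 1950 
  top rib x -15.9 133
```

The red rib is now at 45°, one click to go. I'll repeat the same stroke.

```bash
python3 -m crank '[[[0,-4.7,0,4,0],[0,-4.7,0,4,0],[0,-4.7,0,7,0],[0,-4.7,0,9.9,0],[0,-4.7,0,9.9,0],[0,-4.1,0,9.9,0],[0,-3.5,0,9.9,0],[0,-2.9,0,9.9,0],[0,-2.3,0,9.9,0],[0,-1.7,0,9.9,0]]]'
python3 -m crank '[[[0,0.2,0,0,0],[0,0.2,0,0,0],[0,0.2,0,-2,0],[0,0.2,0,-5.5,0],[0,0.2,0,-8,0],[0,5,0,-10,0],[0,9,0,-10,0],[0,9,0,-10,0],[0,9,0,-10,0],[0,9,0,-10,0]]]'
python3 - <<'E'
from h import *
wheel(); rows([])
E
```

```text
time: 14.65
tool_pos: [491.4, -149.3, 87.4]
tcp_rot: [-3.142, 0.0, 2.958]
contact_force: [0.5, 0.4, 0.1]
grip_width: 0.1
finger_force: 0.0
time: 15.65
tool_pos: [404.6, -133.5, 186.9]
tcp_rot: [-3.141, 0.001, 2.958]
contact_force: [0.6, 0.1, 0.4]
grip_width: 0.3
finger_force: 0.0
side 3 199 (array([-12.9, -70.5,  95.1]), array([-14.9, -73.8,  94. ]), array([-12.1, -61.8,  96.5]))
  top rib x -15.1 12
top 15 240 (array([-13.9, -66.1,  90.9]), array([-15.9, -75.7,  76.1]), array([-10.2, -58.9,  93.8]))
  top rib x -12.3 13
wrist 0 0 
tool console [-116.2  -65.9  186.5] phi -0.0 F [ 0.1  0.7 -0.3]
```

The red rib is on top (x about -13, z about 92). Last check: the lever angle and the surroundings, compared with the start.

```bash
python3 - <<'E'
from h import *
z=np.load("/tmp/top.npz")
im,d,P,k=snap("top")
for I,p in((z["im"],z["P"]),(im,P)):
    Q=con(p); lv=(abs(Q[...,0])<72)&(Q[...,2]>63)&(Q[...,2]<75)&(Q[...,1]>10)&(Q[...,1]<118); q=Q[lv]
    b=q[np.hypot(q[:,0]-36,q[:,1]-60)>27]; print("n",len(b),"bar",np.degrees(np.arctan2(b[:,1]-60,36-b[:,0])).mean() if len(b) else None)
z=np.load("/tmp/side.npz"); s,_,Ps,_=snap("side")
for nm,(A_,B_) in {"top":((z0:=np.load("/tmp/top.npz"))["P"],P),"side":(z["P"],Ps)}.items():
  for o,(x,y) in {"jar":(337,198),"bottle":(363,214),"model":(330,160),"bowl":(161,215)}.items():
    if nm=="side": continue
    a_=A_[y-12:y+13,x-12:x+13,2]; b_=B_[y-12:y+13,x-12:x+13,2]; print(o,np.nanpercentile(abs(a_-b_),[50,90]).round(1))
E
```

```text
n 48 bar 4.153864760298936
n 49 bar 13.612778078757295
jar [2.9 6.6]
bottle [2.6 6.6]
model [2.7 7.1]
bowl [2.8 7. ]
```

```bash
python3 -c "
from plant import bot
print(bot.close_job())"
```

```text
the job is handed in; nothing more can be done
None
```

The job is handed in: the lever went back to its red-dot stop and then three clicks clockwise to the third white dot, the timer wheel's red rib stands straight up, and the jar, bottle, bowl and plaster model did not move (about 16 s used).

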